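Prise open the granulator's control box

TASK

Prise up the stuck cover of the grey control box with the flat scraper (not with the fingers), feeling with its blade along the ledge on the box's front for the gap under the cover, and swing the cover right open until it stands upright. Then lay the scraper back down on the black mat with the other tools and let go. Keep the box where it stands and leave the other tools and the jar alone.

Things in the scene. Friction and masses are not known exactly. Their poses are not given: they have to be found in the camera images.
- control_box: Grey plastic electrical box, loose on the bench, 4 kg, 120 (x) x 200 (y) x 78 mm high without its cover, walls 4 mm; hollow, low parts inside. Origin: centre of its underside. Its -x side is the front, towards the robot; the cover is hinged along the top far (+x) edge. Black cable glands stick out 16 mm on both sides (y)
- ledge (a point): Middle of the top face of the ledge, 72.5 mm above the bench, 6 mm before the front face; axes as the box's. The ledge, 94 mm wide (y), juts 12 mm from the front. Level with it a slot as wide, 6 mm high, runs under the cover, closed flush with the front by a fixed strip but for one gap 38 mm wide, its middle within 25 mm of here in y, hardly seen from above: feel for it; 50 mm of room behind
- hinge_line (a point): Middle of the cover's hinge axis (which runs along the box's y), at the top far edge of the box, 78 mm above the bench; axes as the box's
- cover (a joint): Opening angle of the cover, rad: 0 shut, 1.57 upright, stop at 1.75. Stiff hinge (about 0.6 N m): it stays where it is left; prising at the front edge takes about 6 to 8 N
- panel: The cover: flat grey plate 117 x 200 x 6 mm, smooth, no handle, flush with the box's sides, its front edge 3 mm behind the box's front face. Origin on the hinge axis; shut, the plate runs to -x, its underside 0.5 mm above the origin; turns with the cover
- cover_edge (a point): Middle of the lower front edge of the cover, 117 mm from the hinge
- scraper: Flat scraper on the mat: square wooden handle 110 mm long (x), 24 mm wide (y), 22 mm high, and a stiff steel blade 65 mm long, 28 mm wide, 2.6 mm thick that runs on from its +x end (from x = 55 to x = 120 mm) at mid height (centre 11 mm above the underside). 130 g. Origin: centre of the handle's underside
- mat: Black rubber tool mat fixed on the bench, 260 (x) x 240 (y) x 4 mm. Origin: centre of its underside
- screwdriver: Screwdriver with round black handle lying on the mat along its x, about 200 mm long: leave alone
- spanner: Steel spanner lying on the mat along its x, about 180 mm long: leave alone
- jar: Closed glass jar, 64 mm across, 75 mm high, upright on the bench beyond the work: leave alone
Things that resemble listed ones, but are neither listed nor needed, are in the scene too. Of the things like the scraper, leave any that is green; of the rest the smaller one is meant.

How it is judged:
By the outcome, as a careful person would: the job done as asked, in the order asked, and still so for the second after the job is handed in, with the robot touching nothing.
It also fails if it takes over 72 s, if anything falls off the work surface, if the arm or the gripper's body presses on something with over 40 N, if the wrist force passes 120 N, or if a joint passes its speed limit or range.

ROBOT

A 7-joint arm with a two-finger parallel gripper is mounted at the origin on the work surface. World frame = base frame: x ahead of the robot, y to its left, z up, the work surface at z = 0. Lengths are in m, angles in rad, forces in N, time in s.
With the tool pointing down it reaches from about 0.4 to 0.875 m from the base axis. Payload 19.3 kg.
Tool frame: the origin (TCP) lies at the very end of the fingers, on their centre line; the grasp point (between the pads) lies 19 mm behind it; z points along the fingers, y is the direction in which the jaws open and shut (so a half turn about z gives the same grasp; the last joint's range is limited). The gripper opens to 85 mm and grips with 20 to 120 N. Pads are 22 mm wide; open, the fingers measure 114 mm over their backs; the gripper's body (76 mm by 85 mm) begins 54 mm behind the grasp point. The pads swing forward as they close: fully open they stand 13 mm farther back than shut.
Start: joints at [-1.402, 0.521, -0.036, 1.599, 0.021, 1.021, -0.113], TCP at [0.148, 0.607, 0.231] pointing down, gripper open.
Joint ranges: [-2.91, 2.91], [-0.3, 2.13], [-1.5, 1.42], [0.17, 2.43], [-1.26, 4.41], [0.16, 1.93], [-2.52, 2.52]. Speed limits (rad/s): [1.89, 1.89, 2.39, 2.39, 3.01, 3.01, 3.01].

INTERFACE

Orientations are given as [roll, pitch, yaw] about the fixed x, y, z axes, in that order (R = Rz(yaw) Ry(pitch) Rx(roll)).
In Python, from workcell import bot gives the robot as it stands.
- The arm moves only by the tool carry_out, never from a script. Its argument "targets" is a list of rows, each a list of 7 numbers: the shift along the tool's x, y, z in mm, then the turn, a rotation vector about the tool's x, y, z in units of 6 degrees (1.0 is 6 degrees), then the closure in counts, from 0 (fully open) to 255 (shut). A call has 1 to 5 rows; each row shifts and turns the commanded pose from where the row before left it, along the tool's axes as they then stand; what a row does not reach is not made up. A row lasts 1/12 s, in which the tool goes at most 41.7 mm and 7.16 degrees, less where a joint would pass 70% of its speed; a pose out of reach is approached as far as the arm can. A call is refused whole if a number of a shift passes 41.7 or a number of a turn 1, either way. A call with a gripper value outside its range is refused whole. The fingers move at their own pace and stop on an object; "force" is the grip in N (left out, the last holds). Time passes only in rows, so rows that do not move let the fingers close. It gives the time, the measured TCP pose, the force and the opening at its end, in the units of the state.
- bot.observe(): the state, without advancing time (a new reading comes with each control period).
- bot.grab_frame(name): name is "side" or "top" or "wrist"; returns a dict with "color" (480x640x3 uint8, red, green, blue), "z_map" (480x640 float32, m along the optical axis (not along the pixel's ray), 0 where there is no reading), "K" (3x3 intrinsics, pixels), "cam_to_world" (4x4, takes a point from camera to world coordinates); the wrist camera has in their place "T_tool_cam" (4x4, takes a point from camera to tool coordinates, whose origin is the TCP and whose axes are the flange's). Camera axes: x right, y down, z forward; pixel columns grow to the right and rows downward; lengths in m; the calibration is good to about 2 mm. A picture is of the moment at which its call begins: read the wrist's pose just before it.
- bot.job_done(): hands the job in, once; it reports no verdict.
The state is a dict: "clock": time; "qpos": joint angles; "qd": joint speeds; "joint_efforts": joint torques, N m; "position": TCP position; "tool_rot": TCP orientation; "force": force on the tool from outside, world axes, zero at the start; "moment": the same for the moment, N m; "grip_width": finger opening in m.
Only numpy, scipy, OpenCV 4.12 (cv2) and the standard library are available. Lean on these libraries where they do the work, as an engineer would, in place of code of your own. Each camera call takes 0.05 s, during which the arm holds its last target. There are 200 camera calls.

## Working session

There is one attempt and no reset: what is moved stays moved. The work goes in short steps, Python scripts to look and compute and a tool call to move; the robot and the scene stay as the last step left them, time stands still between calls to the robot, and variables do not carry over. Pictures are saved under pics/ and viewed, about 8 in all and at most 12, crops included, and the job is handed in when it is done.

Besides the shell and the picture viewer there is one more tool, called after "Call:" as a command line: name --pt "numbers of a row" for each row, then --argument value for the rest. carry_out: Moves the arm, as the interface text tells. Its arguments: {"type":"object","properties":{"targets":{"type":"array","items":{"type":"array","items":{"type":"number"}}},"force":{"type":"number"}},"required":["targets"]}

```bash
mkdir -p pics; cat > h.py <<'E'
import numpy as np, cv2
from workcell import bot
from scipy.spatial.transform import Rotation as R
def save(n,f,crop=None,s=1):
    im=f["color"][:,:,::-1]
    if crop: im=im[crop[1]:crop[3],crop[0]:crop[2]]
    cv2.imwrite("pics/%s.png"%n,cv2.resize(im,None,fx=s,fy=s,interpolation=cv2.INTER_CUBIC) if s!=1 else im)
def pts(f,T=None):
    z=f["z_map"]; K=f["K"]; v,u=np.mgrid[:480,:640]
    P=np.stack([(u-K[0,2])*z/K[0,0],(v-K[1,2])*z/K[1,1],z],-1)
    T=f["cam_to_world"] if T is None else T
    W=P@T[:3,:3].T+T[:3,3]; W[z==0]=np.nan
    return W
def Ttool(s):
    T=np.eye(4);T[:3,:3]=R.from_euler('xyz',s["tool_rot"]).as_matrix();T[:3,3]=s["position"];return T
E
python3 - <<'E'
from h import *
s=bot.observe(); print(s)
t=bot.grab_frame("top"); save("top",t); sd=bot.grab_frame("side"); save("side",sd)
np.savez("f0.npz",tc=t["color"],tw=pts(t),sc=sd["color"],sw=pts(sd))
print(t["K"],t["cam_to_world"],sd["cam_to_world"])
E
```

```text
{'clock': 0.0, 'qpos': array([-1.40223055,  0.52198196, -0.03633784,  1.59999707,  0.02121306,
        1.02109781, -0.11278642]), 'qd': array([-1.47916989e-03,  1.45309407e-03,  3.03380110e-05, -2.60390078e-04,
        7.54498090e-04, -1.29243421e-03,  1.39212752e-04]), 'joint_efforts': array([-1.83122123e-03, -9.27080226e+01,  1.97875723e+00, -3.69927478e+01,
        1.75695255e-02,  7.87762518e-03, -5.43794556e-05]), 'position': array([0.14776956, 0.60693942, 0.2307495 ]), 'tool_rot': array([-3.14049714e+00,  8.42534066e-05,  2.90284621e+00]), 'force': array([ 0.00110208, -0.1516018 ,  0.05007065]), 'moment': array([-0.00193261,  0.00054507,  0.02923177]), 'grip_width': 0.08522093631561592}
[[442.77837009   0.         319.47335754]
 [  0.         442.77837009 237.28634861]
 [  0.           0.           1.        ]] [[ 0.0223801  -0.98677648  0.16053448  0.37842631]
 [-0.99960327 -0.02483307 -0.01328979 -0.05871359]
 [ 0.01710062 -0.16017336 -0.98694076  1.07217846]
 [ 0.          0.          0.          1.        ]] [[-0.99698748 -0.0608171   0.04813776  0.47642473]
 [-0.07644826  0.66568201 -0.74230932  0.78275868]
 [ 0.01310066 -0.74375315 -0.66832599  0.83994063]
 [ 0.          0.          0.          1.        ]]
```

View pics/top.png

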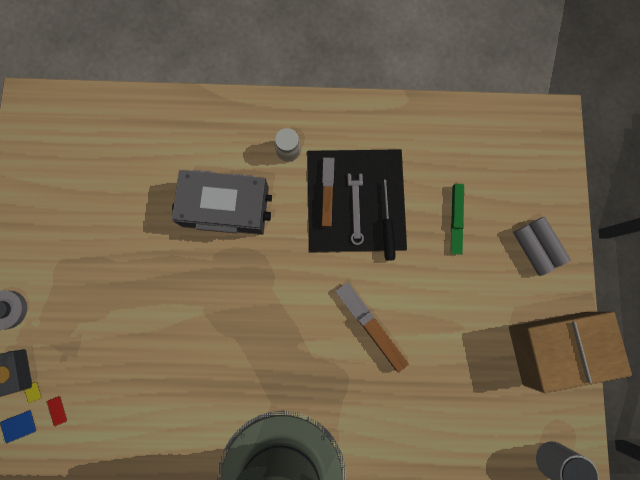

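View pics/side.png

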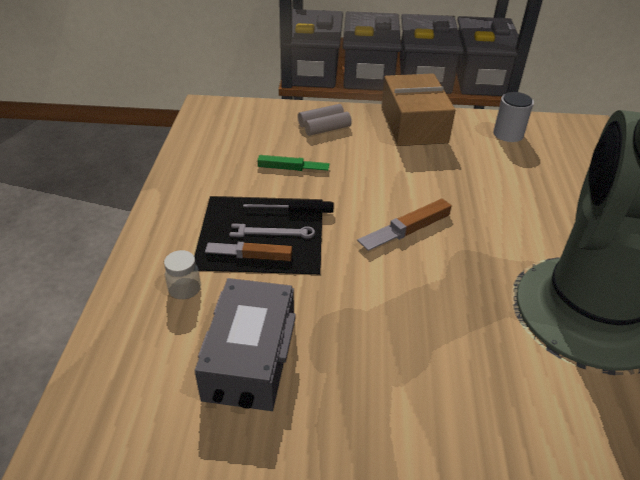

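Candidates for the scraper are the mat one with the orange handle (328,192), the larger orange one on the bench (370,325) and the green one (457,218). The smaller non-green one is on the mat. The box is at (220,200), with its front ledge at about (215,228).

```bash
cat > m.py <<'E'
from h import *
d=np.load("f0.npz")
for nm in "ts":
    c=d[nm+"c"];W=d[nm+"w"];hsv=cv2.cvtColor(c,cv2.COLOR_RGB2HSV);h,s,v=[hsv[...,i].astype(int) for i in range(3)]
    def rect(m,name):
        m=m&np.isfinite(W[...,0])
        P=W[m]
        r=cv2.minAreaRect((P[:,:2]*1000).astype(np.float32)); print(nm,name,len(P),[np.round(x,1) for x in r],"z",np.round(np.percentile(P[:,2],[5,50,95])*1000,1),"med",np.round(np.median(P,0)*1000,1))
    def big(m,k=0):
        n,l,st,_=cv2.connectedComponentsWithStats(m.astype(np.uint8)); o=np.argsort(-st[1:,4])+1
        return l==o[k]
    W0=np.nan_to_num(W)
    reg=(W0[...,0]>.3)&(W0[...,0]<.75)
    o=(h<16)&(s>150)&reg&(abs(W0[...,1])<.25)
    for k in (0,1): rect(big(o,k),"orange%d"%k)
    bx=(W0[...,2]>.07)&(W0[...,1]>.03)&(W0[...,1]<.35)&(W0[...,0]>.35)&(W0[...,0]<.62)&(W0[...,2]<.1)
    rect(big((W0[...,2]>.0805)&bx),"boxtop")
    rect(big((W0[...,2]>.0685)&(W0[...,2]<.0765)&bx),"ledge")
    m=(v<45)&(W0[...,2]<.012)&reg&(abs(W0[...,1]+.1)<.2); rect(big(m),"mat")
    gm=(s<60)&(v>90)&(W0[...,2]>.006)&(W0[...,2]<.03)&reg&(W0[...,1]<.05)&(W0[...,1]>-.25)
    for k in (0,1,2): rect(big(gm,k),"steel%d"%k)
E
python3 m.py
```

```text
t orange0 394 [array([ 322.5, -214.4]), array([77.3, 30.7]), np.float64(38.2)] z [24.8 27.9 30.9] med [ 325.4 -211.2   27.9]
t orange1 365 [array([625.9, -89.4]), array([22.8, 97.5]), np.float64(89.2)] z [21.3 24.5 27.6] med [625.7 -89.1  24.5]
t boxtop 1951 [array([590.4, 162.7]), array([202.7,  60.6]), np.float64(89.5)] z [81.1 83.5 86.5] med [592.8 156.5  83.5]
t ledge 210 [array([558.9, 165.1]), array([93.9, 15.8]), np.float64(86.0)] z [70.3 72.1 75.6] med [558.9 166.9  72.1]
t mat 6827 [array([ 637.2, -162.8]), array([232.4, 240. ]), np.float64(1.8)] z [-0.6  2.8  6.1] med [ 633.9 -169.1    2.8]
t steel0 539 [array([ 400.5, -153.4]), array([84.3, 37.4]), np.float64(37.6)] z [11.9 14.9 18.2] med [ 401.9 -152.9   14.9]
t steel1 434 [array([ 625.7, -162.2]), array([177.3,  34.5]), np.float64(3.3)] z [ 7.   9.9 13.3] med [ 629.7 -161.3    9.9]
t steel2 282 [array([713.3, -90.5]), array([71.4, 25.2]), np.float64(0.9)] z [12.  15.3 25.2] med [715.1 -90.4  15.3]
s orange0 713 [array([623.3, -85.4]), array([97.9, 28.8]), np.float64(0.8)] z [ 6.2 23.3 27.5] med [623.2 -77.8  23.3]
s orange1 388 [array([ 321.1, -209.4]), array([73.1, 33.3]), np.float64(36.8)] z [ 6.1 27.8 31.5] med [ 322.3 -201.2   27.8]
s boxtop 3287 [array([593.2, 165.5]), array([202.7,  61.8]), np.float64(87.5)] z [81.9 84.2 86.5] med [592.4 171.7  84.2]
s ledge 401 [array([557.5, 167.9]), array([101.9,  16. ]), np.float64(86.5)] z [70.5 72.2 74.9] med [557.  167.1  72.2]
s mat 5690 [array([ 627.5, -159. ]), array([254.4, 244.3]), np.float64(2.4)] z [0.8 3.5 6.4] med [ 635.3 -143.1    3.5]
s steel0 476 [array([ 623.5, -158.7]), array([175.8,  37.6]), np.float64(3.4)] z [ 7.8 10.6 13.4] med [ 630.4 -157.3   10.6]
s steel1 470 [array([ 398.1, -151.3]), array([86.2, 39. ]), np.float64(39.1)] z [13.4 15.9 18.6] med [ 400.6 -149.    15.9]
s steel2 341 [array([711.6, -88.4]), array([32.9, 75.5]), np.float64(88.8)] z [13.3 16.1 26.4] med [713.1 -87.2  16.1]
```

```bash
python3 - <<'E'
import numpy as np,cv2
d=np.load("f0.npz")
a=cv2.resize(d["tc"][140:260,160:410],None,fx=3,fy=3,interpolation=cv2.INTER_CUBIC)
cv2.imwrite("pics/crop.png",a[:,:,::-1])
E
```

```text
(no output)
```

View pics/crop.png

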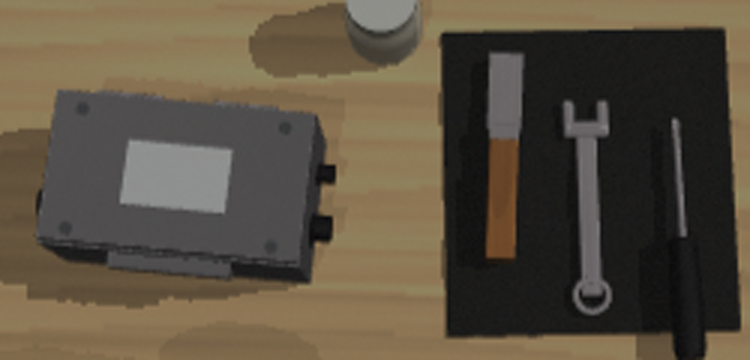

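The crop confirms the choice: the orange-handled scraper on the mat, about 175 mm overall, at crop (503,155). I'll square up the tool yaw and get the wrist camera's mounting.

Call:
carry_out --pt "0 0 -30 0 0 -0.76 0" --pt "0 0 -30 0 0 -0.76 0" --pt "0 0 -30 0 0 -0.76 0" --pt "-30 -25 0 0 0 0 0" --pt "-30 -25 0 0 0 0 0"

```text
clock: 0.52
position: [0.2071, 0.5578, 0.3223]
tool_rot: [3.139, -0.0, -3.137]
force: [2.4, -0.4, -0.3]
grip_width: 0.0855
```

```bash
python3 - <<'E'
from h import *
s=bot.observe(); print(s["position"],s["tool_rot"],s["qpos"],s["clock"])
f=bot.grab_frame("wrist"); print(f["T_tool_cam"].round(3),f["K"])
E
```

```text
[0.20706597 0.55776758 0.32229742] [ 3.13942966e+00 -9.78834082e-05 -3.13742583e+00] [-1.26150328  0.39247506 -0.07454335  1.56578324  0.03011329  1.18239939
  0.23321713] 0.5167
[[ 0.001 -0.956 -0.293  0.075]
 [ 1.     0.001  0.002 -0.   ]
 [-0.001 -0.293  0.956 -0.143]
 [ 0.     0.     0.     1.   ]] [[363.36892492   0.         322.45174046]
 [  0.         363.36892492 237.61519585]
 [  0.           0.           1.        ]]
```

Call:
carry_out --pt "-24 -28 0 0 0 0 0" --pt "-24 -28 0 0 0 0 0" --pt "-24 -28 0 0 0 0 0" --pt "-24 -28 0 0 0 0 0" --pt "-24 -28 0 0 0 0 0"

```text
clock: 0.98
position: [0.3287, 0.4155, 0.3211]
tool_rot: [-3.141, -0.0, 3.141]
force: [0.6, 0.6, 1.4]
grip_width: 0.0852
```

Call:
carry_out --pt "-24 -28 0 0 0 0 0" --pt "-24 -28 0 0 0 0 0" --pt "-24 -28 0 0 0 0 0" --pt "-24 -28 0 0 0 0 0" --pt "-24 -28 0 0 0 0 0"

```text
clock: 1.4
position: [0.4486, 0.2755, 0.3212]
tool_rot: [-3.141, -0.0, 3.141]
force: [0.5, 1.6, 0.5]
grip_width: 0.0854
```

Call:
carry_out --pt "-24 -28 0 0 0 0 0" --pt "-24 -28 0 0 0 0 0" --pt "-24 -28 0 0 0 0 0" --pt "0 0 0 0 0 0 0" --pt "0 0 0 0 0 0 0"

```text
clock: 1.82
position: [0.5206, 0.1913, 0.3208]
tool_rot: [-3.141, -0.001, 3.138]
force: [-0.8, -0.0, -0.1]
grip_width: 0.0852
```

```bash
python3 - <<'E'
from h import *
s=bot.observe(); print(s["position"],s["tool_rot"],s["qpos"].round(2),s["clock"])
f=bot.grab_frame("wrist"); save("w1",f); W=pts(f,Ttool(s)@f["T_tool_cam"])
np.savez("w1.npz",c=f["color"],W=W,T=Ttool(s)@f["T_tool_cam"],K=f["K"])
E
```

```text
[0.52064933 0.19132104 0.32080769] [-3.14072086e+00 -5.60946826e-04  3.13786273e+00] [-0.56  0.33  0.14  1.68 -0.05  1.14  1.15] 1.8167
```

View pics/w1.png

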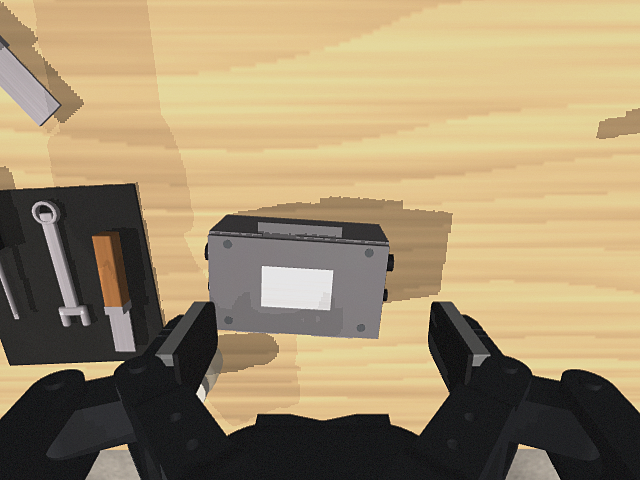

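The wrist view shows the cover at about (210–388, 233–338) with the ledge as a lighter strip at (257–343, 223–238). The scraper is at (115,290). Next I'll fit them by ray casting.

```bash
cat > m2.py <<'E'
from h import *
d=np.load("w1.npz");c=d["c"];W=d["W"];T=d["T"];K=d["K"]
def ray(uv,z):
    uv=np.atleast_2d(uv).astype(float); r=np.c_[(uv[:,0]-K[0,2])/K[0,0],(uv[:,1]-K[1,2])/K[1,1],np.ones(len(uv))]@T[:3,:3].T
    return T[:3,3]+r*((z-T[2,3])/r[:,2])[:,None]
hsv=cv2.cvtColor(c,cv2.COLOR_RGB2HSV);s=hsv[...,1].astype(int);v=hsv[...,2].astype(int)
print("v cover",v[300,225],"s",s[300,225],"ledge",v[230,300],s[230,300],"front",v[230,240],s[230,240])
def show(m,z,n):
    m=cv2.morphologyEx(m.astype(np.uint8),cv2.MORPH_CLOSE,np.ones((5,5)))
    k,l,st,_=cv2.connectedComponentsWithStats(m); j=1+np.argmax(st[1:,4]); uv=np.argwhere(l==j)[:,::-1]
    P=ray(uv,z); r=cv2.minAreaRect((P[:,:2]*1000).astype(np.float32)); print(n,st[j],[np.round(a,1) for a in r],np.round(cv2.boxPoints(r)).tolist(),"depth z",np.nanmedian(W[l==j][:,2]))
roi=np.zeros(v.shape,bool);roi[215:345,200:400]=1
show(roi&(v>85)&(s<70)&(np.arange(480)[:,None]>236)&(abs(W[...,2]-.0845)<.006),.0845,"cover")
led=np.zeros_like(roi);led[222:239,250:350]=1
show(led&(v>75)&(s<70)&(W[...,2]<.0775),.0725,"ledge")
o=(hsv[...,0]<16)&(s>150)&(W[...,2]>.015)&(W[...,2]<.04)&(np.arange(640)<160)&(np.arange(480)[:,None]>200)
show(o,.026,"handle")
b=np.zeros_like(roi);b[300:356,95:140]=1
show(b&(s<60)&(v>110),.0163,"blade")
E
python3 m2.py
```

```text
v cover 129 s 8 ledge 131 10 front 52 5
cover [  208   237   182   102 16582] [array([620.7, 161.5]), array([199.4, 122.6]), np.float64(86.1)] [[553.0, 66.0], [675.0, 58.0], [689.0, 257.0], [566.0, 265.0]] depth z 0.08461457012894369
ledge [ 252  222   90   17 1138] [array([557.5, 162.7]), array([100. ,  16.9]), np.float64(86.4)] [[546.0, 113.0], [563.0, 112.0], [569.0, 212.0], [552.0, 213.0]] depth z 0.07276626195261399
handle [  92  233   34   73 1516] [array([622.6, -84.6]), array([ 29.5, 100.3]), np.float64(89.5)] [[572.0, -99.0], [673.0, -100.0], [673.0, -70.0], [573.0, -69.0]] depth z 0.025448139012092474
blade [104 307  32  45 925] [array([715.5, -91.8]), array([33.3, 69.6]), np.float64(89.8)] [[681.0, -108.0], [750.0, -109.0], [750.0, -75.0], [681.0, -75.0]] depth z 0.016040909169495632
```

Call:
carry_out --pt "-14 -28 15 0 0 0.3 90" --pt "-14 -28 15 0 0 0 90" --pt "-14 -28 15 0 0 0 90" --pt "-14 -28 15 0 0 0 90" --pt "-14 -28 15 0 0 0 90"

```text
clock: 2.28
position: [0.5862, 0.0518, 0.2456]
tool_rot: [3.141, -0.0, 3.112]
force: [0.2, 0.1, 0.2]
grip_width: 0.0552
```

Call:
carry_out --pt "-14 -28 15 0 0 0 90" --pt "-14 -28 15 0 0 0 90" --pt "-14 -28 15 0 0 0 90" --pt "-14 -28 15 0 0 0 90" --pt "-12 -28 15 0 0 0 90"

```text
clock: 2.7
position: [0.6504, -0.09, 0.1704]
tool_rot: [3.141, -0.0, 3.112]
force: [0.5, 0.7, 0.2]
grip_width: 0.0553
```

Call:
carry_out --pt "0 0 0 0 0 0 90" --pt "0 0 0 0 0 0 90"

```text
clock: 2.87
position: [0.6493, -0.0909, 0.1699]
tool_rot: [3.142, -0.002, 3.109]
force: [-0.5, 1.4, 0.3]
grip_width: 0.0553
```

```bash
python3 - <<'E'
from h import *
s=bot.observe(); print(s["position"],s["tool_rot"],s["qpos"].round(2),s["clock"],s["grip_width"])
f=bot.grab_frame("wrist"); save("w2",f); T=Ttool(s)@f["T_tool_cam"];W=pts(f,T);c=f["color"];K=f["K"]
hsv=cv2.cvtColor(c,cv2.COLOR_RGB2HSV)
m=(hsv[...,0]<16)&(hsv[...,1]>150)&(W[...,2]>.023)&(W[...,2]<.03)&(abs(W[...,1]+.088)<.03)
P=W[m]; print(len(P),cv2.minAreaRect((P[:,:2]*1000).astype(np.float32)),np.median(P,0))
for lo in range(560,680,15):
    q=P[(P[:,0]*1000>lo)&(P[:,0]*1000<lo+15)]
    if len(q)>5: print(lo,(np.percentile(q[:,1],[2,98])*1000).round(1))
E
```

```text
[ 0.64933651 -0.09085491  0.16992016] [ 3.14153790e+00 -2.21358491e-03  3.10904779e+00] [-0.07  0.64  0.18  1.58 -0.13  0.94  1.7 ] 2.8667 0.0552900043723775
3537 ((625.2445678710938, -89.16244506835938), (23.46585464477539, 99.08894348144531), 89.39599609375) [ 0.62104451 -0.08935143  0.02621115]
575 [-100.1  -77.8]
590 [-100.   -77.7]
605 [-100.2  -78. ]
620 [-100.5  -78.3]
635 [-100.5  -78.6]
650 [-100.9  -78.8]
665 [-100.7  -78.3]
```

View pics/w2.png

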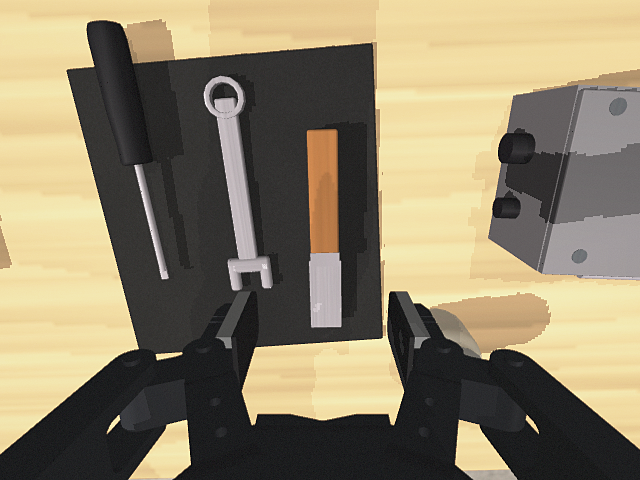

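Call:
carry_out --pt "-8 1 30 0 0 -0.21 90" --pt "0 0 30 0 0 0 90" --pt "0 0 30 0 0 0 90" --pt "0 0 30 0 0 0 90" --pt "0 0 25 0 0 0 90"

```text
clock: 3.33
position: [0.6577, -0.0871, 0.0251]
tool_rot: [3.14, -0.0, 3.135]
force: [0.6, 0.8, -0.2]
grip_width: 0.0554
```

Call:
carry_out --pt "0 0 8 0 0 0 90" --pt "0 0 6 0 0 0 90" --pt "0 0 4 0 0 0 90" --pt "0 0 0 0 0 0 90"

```text
clock: 3.67
position: [0.6584, -0.0892, 0.0091]
tool_rot: [3.141, 0.001, 3.133]
force: [0.7, 0.3, 0.2]
grip_width: 0.0557
```

Call:
carry_out --pt "0 0 2 0 0 0 200" --pt "0 0 0 0 0 0 255" --pt "0 0 0 0 0 0 255" --pt "0 0 0 0 0 0 255" --pt "0 0 0 0 0 0 255" --force 100

```text
clock: 4.08
position: [0.6584, -0.0898, 0.0076]
tool_rot: [3.142, 0.001, 3.132]
force: [-2.9, 0.7, 9.4]
grip_width: 0.0221
```

Call:
carry_out --pt "0 0 -10 0 0 0 255" --pt "0 0 -20 0 0 0 255" --pt "0 0 -30 0 0 0 255" --pt "0 0 -30 0 0 0 255" --pt "0 0 -30 0 0 0 255"

```text
clock: 4.5
position: [0.6577, -0.0899, 0.1285]
tool_rot: [-3.142, 0.0, 3.132]
force: [0.9, 0.3, -1.7]
grip_width: 0.0217
```

```bash
python3 - <<'E'
from h import *
s=bot.observe(); print(s["position"],s["tool_rot"],s["force"],s["clock"],s["grip_width"])
f=bot.grab_frame("wrist"); save("w3",f)
sd=bot.grab_frame("side"); save("s3",sd,(140,120,400,420),2); W=pts(sd);c=sd["color"]
print(s["qpos"].round(2))
np.savez("s3.npz",c=c,W=W)
E
```

```text
[ 0.65770105 -0.08990885  0.12854428] [-3.14155210e+00  3.44819352e-04  3.13184765e+00] [ 0.89311364  0.30082423 -1.72955541] 4.5 0.021678274729804898
[-0.06  0.7   0.16  1.58 -0.14  0.87  1.72]
```

View pics/w3.png

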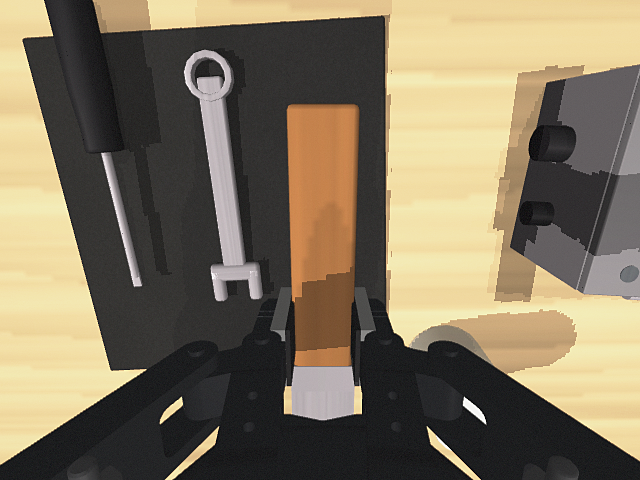

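Gripped squarely: the handle sits between the pads at (320,300) in line with the tool, and the blade is ahead. Next I carry it round to in front of the ledge's −y end, still high.

Call:
carry_out --pt "30 15 0 0 0 0 255" --pt "30 15 0 0 0 0 255" --pt "30 15 0 0 0 0 255" --pt "30 15 0 0 0 0 255" --pt "30 15 0 0 0 0 255"

```text
clock: 5.02
position: [0.5069, -0.0129, 0.1267]
tool_rot: [3.141, 0.0, 3.132]
force: [0.4, 0.9, -1.3]
grip_width: 0.0217
```

Call:
carry_out --pt "9 32 0 0 0 0 255" --pt "9 32 0 0 0 0 255" --pt "9 32 0 0 0 0 255" --pt "9 32 0 0 0 0 255" --pt "9 32 0 0 0 0.56 255"

```text
clock: 5.43
position: [0.4645, 0.1484, 0.1268]
tool_rot: [3.141, 0.001, 3.074]
force: [1.2, 0.2, -1.1]
grip_width: 0.0216
```

Call:
carry_out --pt "0 0 0 0 0 0 255" --pt "0 0 0 0 0 0 255"

```text
clock: 5.6
position: [0.4646, 0.1489, 0.1266]
tool_rot: [3.141, 0.0, 3.077]
force: [-0.1, -1.0, -1.6]
grip_width: 0.0215
```

```bash
cat > m4.py <<'E'
from h import *
import sys
s=bot.observe(); print(s["position"].round(4),s["tool_rot"].round(4),s["force"].round(1),s["clock"])
f=bot.grab_frame("wrist"); save(sys.argv[1],f); W=pts(f,f["T_tool_cam"]);c=f["color"]
hsv=cv2.cvtColor(c,cv2.COLOR_RGB2HSV)
m=(hsv[...,0]<16)&(hsv[...,1]>150)&(abs(W[...,1])<.02)&(abs(W[...,2]+.02)<.015)
P=W[m]*1000; A=np.c_[P[:,0],P[:,1],np.ones(len(P))]; k=np.linalg.lstsq(A,P[:,2],rcond=None)[0]
print(len(P),"handle top z=a x+b y+c",k.round(4),"x range",np.percentile(P[:,0],[1,99]))
for lo in range(10,80,15):
    q=P[(P[:,0]>lo)&(P[:,0]<lo+15)]
    if len(q)>5: print(lo,np.percentile(q[:,1],[2,98]).round(1))
sd=bot.grab_frame("side"); save(sys.argv[1]+"s",sd); Ws=pts(sd); np.savez("s4.npz",c=sd["color"],W=Ws)
E
python3 m4.py w4
```

```text
[0.4646 0.1489 0.1266] [3.1411e+00 2.0000e-04 3.0771e+00] [-0.1 -1.  -1.6] 5.6
14799 handle top z=a x+b y+c [-1.30000e-03 -3.80000e-03 -1.86877e+01] x range [-15.24654132  81.28019382]
10 [-11.3  11.3]
25 [-11.2  11.1]
40 [-11.1  11.2]
55 [-11.2  11.2]
70 [-11.1  11.2]
```

View pics/w4s.png

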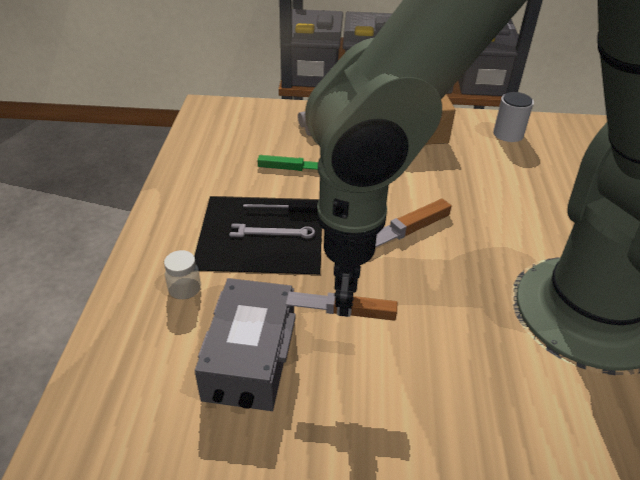

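Call:
carry_out --pt "0 0 20 0 0 0 255" --pt "0 0 20 0 0 0 255" --pt "0 0 10 0 0 0 255" --pt "0 0 4 0 0 0 255" --pt "0 0 0 0 0 0 255"

```text
clock: 6.12
position: [0.465, 0.146, 0.0718]
tool_rot: [-3.141, -0.001, 3.072]
force: [0.1, 0.8, -1.2]
grip_width: 0.0221
```

Call:
carry_out --pt "0 0 1 0 0 0 255" --pt "0 0 1 0 0 0 255" --pt "0 0 0 0 0 0 255"

```text
clock: 6.37
position: [0.4654, 0.1471, 0.0708]
tool_rot: [3.141, 0.001, 3.073]
force: [-0.1, -0.2, -0.6]
grip_width: 0.0218
```

Call:
carry_out --pt "0 0 1 0 0 0 255" --pt "0 0 1 0 0 0 255" --pt "0 0 0 0 0 0 255"

```text
clock: 6.62
position: [0.4651, 0.1471, 0.0684]
tool_rot: [3.142, 0.0, 3.074]
force: [-0.1, 0.1, -1.2]
grip_width: 0.0218
```

Call:
carry_out --pt "0 0 1 0 0 0 255" --pt "0 0 0 0 0 0 255"

```text
clock: 6.78
position: [0.465, 0.1471, 0.0672]
tool_rot: [-3.142, -0.0, 3.074]
force: [0.1, -0.2, -1.1]
grip_width: 0.0218
```

Call:
carry_out --pt "0 0 1 0 0 0 255" --pt "0 0 0 0 0 0 255"

```text
clock: 6.95
position: [0.4651, 0.147, 0.0662]
tool_rot: [-3.142, 0.0, 3.073]
force: [0.1, -0.1, -0.0]
grip_width: 0.0219
```

Call:
carry_out --pt "0 0 1 0 0 0 255" --pt "0 0 0 0 0 0 255"

```text
clock: 7.12
position: [0.4651, 0.147, 0.0653]
tool_rot: [3.142, 0.0, 3.073]
force: [-2.4, 0.9, 4.6]
grip_width: 0.0215
```

Ledge felt at TCP z ≈ 66 mm. I raise 2 mm and feel forward.

Call:
carry_out --pt "0 0 -2 0 0 0 255" --pt "-2 0 0 0 0 0 255" --pt "0 0 0 0 0 0 255"

```text
clock: 7.37
position: [0.4675, 0.1469, 0.0674]
tool_rot: [3.142, 0.0, 3.073]
force: [-0.8, 0.8, -1.0]
grip_width: 0.0218
```

Call:
carry_out --pt "-1 0 0 0 0 0 255" --pt "-1 0 0 0 0 0 255" --pt "0 0 0 0 0 0 255"

```text
clock: 7.62
position: [0.4693, 0.1467, 0.0673]
tool_rot: [-3.142, 0.0, 3.073]
force: [0.3, -0.5, -1.0]
grip_width: 0.0219
```

Call:
carry_out --pt "-1 0 0 0 0 0 255" --pt "-0.5 0 0 0 0 0 255" --pt "0 0 0 0 0 0 255"

```text
clock: 7.87
position: [0.4707, 0.1466, 0.0673]
tool_rot: [-3.142, 0.0, 3.073]
force: [0.6, -0.5, -1.1]
grip_width: 0.0216
```

Call:
carry_out --pt "-1 0 0 0 0 0 255" --pt "0 0 0 0 0 0 255"

```text
clock: 8.03
position: [0.4717, 0.1466, 0.0673]
tool_rot: [-3.142, 0.0, 3.073]
force: [0.4, -1.0, -1.1]
grip_width: 0.0219
```

Call:
carry_out --pt "-1 0 0 0 0 0 255" --pt "0 0 0 0 0 0 255"

```text
clock: 8.2
position: [0.4727, 0.1465, 0.0673]
tool_rot: [3.142, 0.0, 3.073]
force: [0.2, -0.1, -1.0]
grip_width: 0.0218
```

Call:
carry_out --pt "-1 0 0 0 0 0 255" --pt "0 0 0 0 0 0 255"

```text
clock: 8.37
position: [0.4738, 0.1464, 0.0673]
tool_rot: [3.142, 0.0, 3.073]
force: [-0.3, 0.3, -1.9]
grip_width: 0.0215
```

Call:
carry_out --pt "-1 0 0 0 0 0 255" --pt "0 0 0 0 0 0 255"

```text
clock: 8.53
position: [0.4747, 0.1464, 0.0673]
tool_rot: [-3.142, 0.0, 3.073]
force: [-0.8, 1.1, -1.8]
grip_width: 0.0216
```

Call:
carry_out --pt "-1 0 0 0 0 0 255" --pt "0 0 0 0 0 0 255"

```text
clock: 8.7
position: [0.4758, 0.1463, 0.0673]
tool_rot: [3.142, 0.0, 3.073]
force: [-0.4, 0.1, -0.9]
grip_width: 0.0219
```

Call:
carry_out --pt "-1 0 0 0 0 0 255" --pt "-0.5 0 0 0 0 0 255" --pt "0 0 0 0 0 0 255"

```text
clock: 8.95
position: [0.4772, 0.1462, 0.0673]
tool_rot: [3.142, 0.0, 3.073]
force: [0.0, 0.1, -1.4]
grip_width: 0.0213
```

Call:
carry_out --pt "-1 0 0 0 0 0 255" --pt "-0.5 0 0 0 0 0 255" --pt "0 0 0 0 0 0 255"

```text
clock: 9.2
position: [0.4787, 0.1461, 0.0673]
tool_rot: [3.142, 0.0, 3.073]
force: [0.4, 0.0, -1.4]
grip_width: 0.0218
```

```bash
python3 m4.py w5; python3 - <<'E'
import cv2
im=cv2.imread("pics/w5s.png")[260:420,180:420]; cv2.imwrite("pics/w5c.png",cv2.resize(im,None,fx=3.3,fy=3.3,interpolation=cv2.INTER_CUBIC))
E
```

```text
[0.4787 0.1461 0.0673] [3.1416e+00 1.0000e-04 3.0734e+00] [ 0.4  0.  -1.4] 9.2
14762 handle top z=a x+b y+c [-1.50000e-03 -1.80000e-03 -1.86721e+01] x range [-15.32442178  81.24692779]
10 [-11.3  11.3]
25 [-11.2  11.2]
40 [-11.2  11.2]
55 [-11.2  11.2]
70 [-11.2  11.2]
```

View pics/w5c.png

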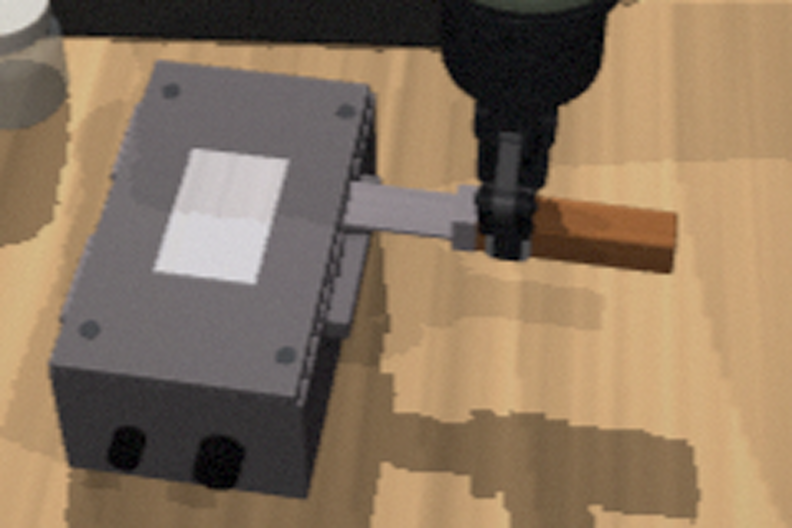

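The crop shows the blade at (350–470, 205) entering at the cover's front edge with no reaction force, so it seems to be in the gap. I keep advancing, watching the force.

Call:
carry_out --pt "-1.5 0 0 0 0 0 255" --pt "-1.5 0 0 0 0 0 255" --pt "0 0 0 0 0 0 255"

```text
clock: 9.55
position: [0.4819, 0.1459, 0.0673]
tool_rot: [3.142, 0.0, 3.073]
force: [-0.0, -0.7, -1.6]
grip_width: 0.0215
```

Call:
carry_out --pt "-1.5 0 0 0 0 0 255" --pt "-1.5 0 0 0 0 0 255" --pt "0 0 0 0 0 0 255"

```text
clock: 9.8
position: [0.4849, 0.1457, 0.0673]
tool_rot: [3.142, 0.0, 3.073]
force: [-0.3, 0.5, -1.3]
grip_width: 0.0216
```

Call:
carry_out --pt "-1.5 0 0 0 0 0 255" --pt "-1.5 0 0 0 0 0 255" --pt "0 0 0 0 0 0 255"

```text
clock: 10.05
position: [0.4879, 0.1455, 0.0673]
tool_rot: [3.142, 0.0, 3.073]
force: [-0.0, -0.1, -1.4]
grip_width: 0.0217
```

Call:
carry_out --pt "-1.5 0 0 0 0 0 255" --pt "-1.5 0 0 0 0 0 255" --pt "0 0 0 0 0 0 255"

```text
clock: 10.3
position: [0.4908, 0.1453, 0.0673]
tool_rot: [3.142, 0.0, 3.073]
force: [-0.4, -0.4, -2.1]
grip_width: 0.0221
```

The tip is about 20 mm under the cover. Now prise.

Call:
carry_out --pt "0 0 -1.5 0 0 0 255" --pt "0 0 -1.5 0 0 0 255" --pt "0 0 0 0 0 0 255"

```text
clock: 10.55
position: [0.4904, 0.1453, 0.0705]
tool_rot: [-3.141, -0.0, 3.073]
force: [2.2, -0.7, -5.3]
grip_width: 0.0219
```

Call:
carry_out --pt "0 0 -1.5 0 0 0 255" --pt "0 0 -1.5 0 0 0 255" --pt "0 0 0 0 0 0 255"

```text
clock: 10.8
position: [0.4905, 0.1453, 0.0734]
tool_rot: [-3.142, -0.0, 3.073]
force: [2.5, -0.3, -9.3]
grip_width: 0.0222
```

Call:
carry_out --pt "0 0 -2 0 0 0 255" --pt "0 0 -2 0 0 0 255" --pt "0 0 0 0 0 0 255"

```text
clock: 11.05
position: [0.4906, 0.1452, 0.0776]
tool_rot: [3.142, 0.0, 3.073]
force: [2.3, -1.1, -8.6]
grip_width: 0.0216
```

Call:
carry_out --pt "-0.6 0 -5.8 0 0 0 255" --pt "-1 0 -5.7 0 0 0 255" --pt "-1.3 0 -5.6 0 0 0 255" --pt "-1.7 0 -5.6 0 0 0 255" --pt "-2 0 -5.4 0 0 0 255"

```text
clock: 11.47
position: [0.4966, 0.1447, 0.106]
tool_rot: [-3.141, -0.001, 3.073]
force: [-3.5, -0.8, -7.8]
grip_width: 0.0221
```

```bash
cat > m6.py <<'E'
from h import *
import sys
s=bot.observe(); print(s["position"].round(4),s["tool_rot"].round(3),s["force"].round(1),s["moment"].round(2),s["clock"])
f=bot.grab_frame("wrist"); save(sys.argv[1]+"w",f); W=pts(f,f["T_tool_cam"]);c=f["color"]
hsv=cv2.cvtColor(c,cv2.COLOR_RGB2HSV)
m=(hsv[...,0]<16)&(hsv[...,1]>150)&(abs(W[...,1])<.02)&(abs(W[...,2]+.02)<.03)
P=W[m]*1000; A=np.c_[P[:,0],P[:,1],np.ones(len(P))]; print("handle",np.linalg.lstsq(A,P[:,2],rcond=None)[0].round(4))
sd=bot.grab_frame("side"); save(sys.argv[1],sd,(150,200,450,420),2.6); Ws=pts(sd)
# cover plane: points above 95mm over box footprint
B=R.from_euler('z',-.068).as_matrix(); Q=((Ws-[.6825,.157,.078])@B)*1000
for lo,hi in ((20,95),):
  m=(Q[...,1]>lo)&(Q[...,1]<hi)&(Q[...,0]>-125)&(Q[...,0]<15)&(Q[...,2]>3)
  q=Q[m]; print("n",len(q))
  C=q.mean(0); n=np.linalg.svd(q-C,full_matrices=False)[2][2]; print("plane normal",n.round(3),"theta",np.degrees(np.arctan2(abs(n[0]),abs(n[2]))).round(1),C.round(0))
# ledge/box check
m=(abs(Q[...,2]+5.5)<3)&(Q[...,0]<-118)&(Q[...,0]>-140)&(abs(Q[...,1])<70); q=Ws[m]*1000
if len(q)>20: print("ledge",len(q),[np.round(a,1) for a in cv2.minAreaRect(q[:,:2].astype(np.float32))])
E
python3 m6.py p1
```

```text
[0.4966 0.1447 0.106 ] [-3.141e+00 -1.000e-03  3.073e+00] [-3.5 -0.8 -7.8] [ 0.06  1.44 -0.03] 11.4667
handle [-1.62000e-02 -2.60000e-03 -1.86349e+01]
n 2499
plane normal [-0.362 -0.004 -0.932] theta 21.3 [-56.  59.  28.]
ledge 384 [array([557.7, 177.9]), array([111.7,  15.7]), np.float64(86.2)]
```

The cover is at 21°, the grip is holding and the box has not moved. I carry on round the arc.

Call:
carry_out --pt "-2.3 0 -5.3 0 0 0 255" --pt "-2.6 0 -5.2 0 0 0 255" --pt "-2.9 0 -5 0 0 0 255" --pt "-3.2 0 -4.9 0 0 0 255" --pt "-3.5 0 -4.7 0 0 0 255"

```text
clock: 11.98
position: [0.5111, 0.1438, 0.1307]
tool_rot: [-3.141, -0.001, 3.074]
force: [-7.6, 0.6, -5.0]
grip_width: 0.0217
```

Call:
carry_out --pt "-3.7 0 -4.4 0 0 0 255" --pt "-4 0 -4.2 0 0 0 255" --pt "-4.2 0 -4 0 0 0 255" --pt "-4.5 0 -3.7 0 0 0 255" --pt "-4.7 0 -3.4 0 0 0 255"

```text
clock: 12.4
position: [0.5324, 0.1424, 0.1505]
tool_rot: [-3.141, -0.001, 3.074]
force: [-7.0, -0.5, -3.7]
grip_width: 0.0214
```

```bash
python3 m6.py p2
```

```text
[0.5324 0.1424 0.1505] [-3.141e+00 -1.000e-03  3.074e+00] [-7.  -0.5 -3.7] [-0.05  1.7  -0.07] 12.4
handle [-6.30000e-03 -2.30000e-03 -1.86463e+01]
n 1721
plane normal [-0.965 -0.099 -0.245] theta 75.8 [-66.  51. 191.]
ledge 394 [array([557. , 165.3]), array([137.9,  15.5]), np.float64(86.0)]
```

Call:
carry_out --pt "-4.9 0 -3.1 0 0 0 255" --pt "-5.1 0 -2.8 0 0 0 255" --pt "-5.2 0 -2.5 0 0 0 255" --pt "-5.4 0 -2.2 0 0 0 255" --pt "-5.5 0 -1.9 0 0 0 255"

```text
clock: 12.92
position: [0.5585, 0.1406, 0.1629]
tool_rot: [-3.141, -0.001, 3.073]
force: [-6.7, -0.2, -2.2]
grip_width: 0.0219
```

Call:
carry_out --pt "-5.6 0 -1.5 0 0 0 255" --pt "-5.7 0 -1.2 0 0 0 255" --pt "-5.7 0 -0.9 0 0 0 255" --pt "-5.8 0 -0.5 0 0 0 255" --pt "0 0 0 0 0 0 255"

```text
clock: 13.33
position: [0.5824, 0.139, 0.1671]
tool_rot: [3.141, 0.001, 3.073]
force: [-1.3, 0.4, -1.2]
grip_width: 0.0219
```

```bash
sed -i 's/\[...,2\]>3)/[...,2]>3)\&(Q[...,2]<120)/; s/(20,95)/(30,97)/; s/>-125/>-60/' m6.py; python3 m6.py p3
```

```text
[0.5824 0.139  0.1671] [3.141e+00 1.000e-03 3.073e+00] [-1.3  0.4 -1.2] [ 0.01 -0.05 -0.02] 13.3333
handle [-1.30000e-03 -3.70000e-03 -1.86331e+01]
n 985
plane normal [-1.     0.019  0.011] theta 89.4 [-5. 64. 64.]
ledge 403 [array([557. , 165.7]), array([139.6,  15.4]), np.float64(86.3)]
```

View pics/p3.png

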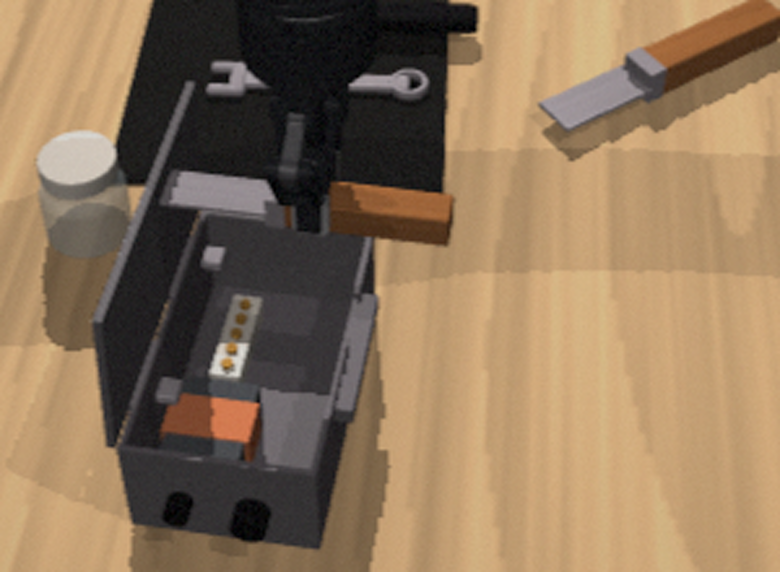

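The crop shows the cover upright at (110–190, 85–440), the box in place and the blade at its inner face (220,195). One small nudge for certainty, then I withdraw straight back.

Call:
carry_out --pt "-1.5 0 0 0 0 0 255" --pt "-1 0 0 0 0 0 255" --pt "0 0 0 0 0 0 255"

```text
clock: 13.68
position: [0.5836, 0.1391, 0.1668]
tool_rot: [3.142, -0.001, 3.074]
force: [-4.6, -0.1, 1.7]
grip_width: 0.0215
```

Call:
carry_out --pt "10 0 0 0 0 0 255" --pt "25 0 0 0 0 0 255" --pt "25 0 0 0 0 0 255" --pt "25 0 0 0 0 0 255" --pt "20 0 -10 0 0 -0.56 255"

```text
clock: 14.1
position: [0.4769, 0.1459, 0.1758]
tool_rot: [-3.141, -0.002, 3.131]
force: [-1.8, -0.2, 0.1]
grip_width: 0.0218
```

Call:
carry_out --pt "0 -20 0 0 0 0 255" --pt "0 -30 0 0 0 0 255" --pt "0 -30 0 0 0 0 255" --pt "0 -30 0 0 0 0 255" --pt "0 -30 0 0 0 0 255"

```text
clock: 14.52
position: [0.478, 0.0049, 0.1772]
tool_rot: [3.141, 0.001, 3.133]
force: [0.8, -0.2, -1.8]
grip_width: 0.0217
```

Call:
carry_out --pt "-15 -30 0 0 0 0 255" --pt "-25 -30 0 0 0 0 255" --pt "-30 -25 0 0 0 0 255" --pt "-30 -10 0 0 0 0 255" --pt "0 0 0 0 0 0 255"

```text
clock: 14.93
position: [0.5813, -0.093, 0.177]
tool_rot: [-3.14, 0.004, 3.129]
force: [-2.0, 0.5, -2.8]
grip_width: 0.0216
```

```bash
python3 m6.py p4
```

```text
[ 0.5813 -0.093   0.177 ] [-3.14   0.004  3.129] [-2.   0.5 -2.8] [0.08 0.05 0.01] 14.9333
handle [-1.50000e-03 -4.50000e-03 -1.86366e+01]
n 1025
plane normal [-1.     0.019  0.022] theta 88.8 [-5. 64. 64.]
ledge 403 [array([557. , 165.7]), array([138.5,  15.4]), np.float64(86.1)]
```

The cover stands at about 91° and the ledge hasn't moved. Now I lay the scraper back.

Call:
carry_out --pt "-25 1 0 0 0 0 255" --pt "-25 1 0 0 0 0 255" --pt "-20 1 20 0 0 0 255" --pt "-7 0 30 0 0 0 255" --pt "0 0 30 0 0 0 255"

```text
clock: 15.45
position: [0.6554, -0.0864, 0.0964]
tool_rot: [3.141, 0.003, 3.134]
force: [0.2, -0.8, -1.6]
grip_width: 0.0219
```

Call:
carry_out --pt "0 0 30 0 0 0 255" --pt "0 0 25 0 0 0 255" --pt "0 0 15 0 0 0 255" --pt "0 0 8 0 0 0 255" --pt "0 0 0 0 0 0 255"

```text
clock: 15.87
position: [0.6532, -0.0871, 0.018]
tool_rot: [3.141, -0.002, 3.133]
force: [-0.6, 0.3, -1.9]
grip_width: 0.0219
```

Call:
carry_out --pt "0 0 4 0 0 0 255" --pt "0 0 3 0 0 0 255" --pt "0 0 2 0 0 0 255" --pt "0 0 0 0 0 0 255"

```text
clock: 16.2
position: [0.6542, -0.0876, 0.0102]
tool_rot: [-3.142, 0.001, 3.132]
force: [0.4, -0.4, -1.6]
grip_width: 0.0218
```

Call:
carry_out --pt "0 0 1 0 0 0 255" --pt "0 0 0 0 0 0 255"

```text
clock: 16.37
position: [0.6541, -0.0876, 0.0091]
tool_rot: [-3.142, 0.0, 3.132]
force: [-0.3, 0.0, -1.0]
grip_width: 0.0215
```

Call:
carry_out --pt "0 0 1 0 0 0 255" --pt "0 0 0.5 0 0 0 255" --pt "0 0 0 0 0 0 255"

```text
clock: 16.62
position: [0.6541, -0.0876, 0.0076]
tool_rot: [3.142, 0.0, 3.132]
force: [-1.9, 0.6, 3.5]
grip_width: 0.0214
```

Call:
carry_out --pt "0 0 0 0 0 0 150" --pt "0 0 0 0 0 0 100" --pt "0 0 0 0 0 0 90" --pt "0 0 0 0 0 0 90" --pt "0 0 -5 0 0 0 90"

```text
clock: 17.03
position: [0.6534, -0.0875, 0.0116]
tool_rot: [3.142, -0.001, 3.132]
force: [-0.1, 0.0, 0.6]
grip_width: 0.055
```

Call:
carry_out --pt "0 0 -25 0 0 0 90" --pt "0 0 -35 0 0 0 90" --pt "0 0 -35 0 0 0 90" --pt "0 0 -35 0 0 0 90" --pt "0 0 -35 0 0 0 90"

```text
clock: 17.45
position: [0.6537, -0.0877, 0.1795]
tool_rot: [-3.142, 0.0, 3.132]
force: [-0.5, 0.7, -0.6]
grip_width: 0.0553
```

Call:
carry_out --pt "30 0 -20 0 0 0 90" --pt "30 0 -20 0 0 0 90" --pt "30 0 -20 0 0 0 90" --pt "30 0 0 0 0 0 90" --pt "0 0 0 0 0 0 90"

```text
clock: 17.87
position: [0.5299, -0.0871, 0.239]
tool_rot: [3.141, 0.0, 3.131]
force: [1.7, -0.3, -0.1]
grip_width: 0.0555
```

```bash
python3 m6.py p5; python3 - <<'E'
from h import *
t=bot.grab_frame("top"); save("top5",t); sd=bot.grab_frame("side"); save("side5",sd)
cv2.imwrite("pics/end.png",np.vstack([cv2.resize(t["color"][130:270,160:420,::-1],(600,323)),cv2.resize(sd["color"][190:410,140:460,::-1],(403,277))] if 0 else [cv2.resize(t["color"][130:270,160:420,::-1],(520,280)),cv2.resize(sd["color"][190:350,140:400,::-1],(520,320))]))
np.savez("f0.npz",tc=t["color"],tw=pts(t),sc=sd["color"],sw=pts(sd))
E
python3 m.py | grep -E "orange|ledge|steel"
```

```text
[ 0.5299 -0.0871  0.239 ] [3.141 0.    3.131] [ 1.7 -0.3 -0.1] [-0.03 -0.03  0.04] 17.8667
handle [0. 0. 0.]
n 1020
plane normal [ 1.    -0.019 -0.024] theta 88.6 [-5. 64. 64.]
ledge 406 [array([557. , 165.3]), array([139.6,  15.6]), np.float64(86.5)]
t orange0 271 [array([ 320.5, -216. ]), array([69.9, 30.6]), np.float64(37.4)] z [25.2 28.1 30.9] med [ 318.4 -217.9   28.1]
t orange1 251 [array([646.1, 204.7]), array([28.1, 55.1]), np.float64(85.2)] z [40.9 44.  46.9] med [644.5 204.   44. ]
t ledge 215 [array([559.1, 164.4]), array([103.6,  16.4]), np.float64(86.2)] z [70.2 72.1 74.9] med [559.  162.3  72.1]
t steel0 13 [array([ 614.4, -237.9]), array([ 3.8, 24.7]), np.float64(87.3)] z [14.3 17.4 21.2] med [ 611.3 -236.5   17.4]Traceback (most recent call last):
  File "m.py", line 21, in <module>
    for k in (0,1,2): rect(big(gm,k),"steel%d"%k)
                           ~~~^^^^^^
  File "m.py", line 11, in big
    return l==o[k]
              ~^^^
IndexError: index 1 is out of bounds for axis 0 with size 1
```

View pics/end.png

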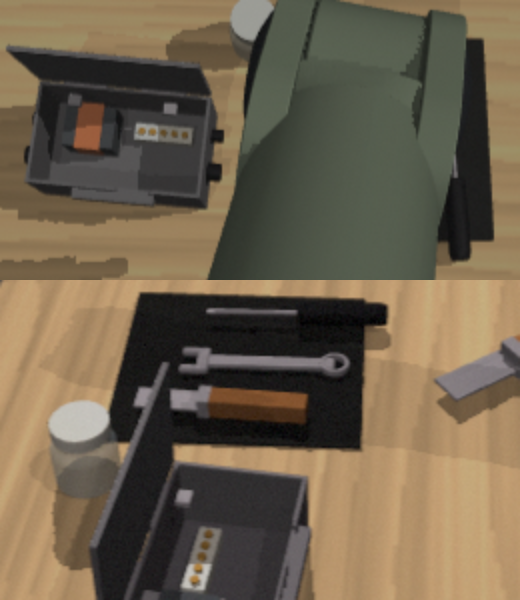

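The final views show the scraper lying on the mat beside the untouched spanner, the cover standing upright, the jar and box in place, and the gripper clear. Handing in.

```bash
python3 -c "
from workcell import bot
print(bot.job_done())"
```

```text
the job is handed in; nothing more can be done
None
```

The cover was prised open with the scraper and stands upright. The scraper is back on the mat and released, and the job was handed in at about 18 s. I picked up the smaller orange-handled scraper and felt for the ledge (it touched at the height expected). The blade slid into the gap at the first place I tried, near the ledge's −y end, with almost no resistance. I then swung the cover open with about 7–8 N.

- **Cover:** it measures about 91° open. Estimating from the blade tip and hinge position instead gave about 86° before a last 2.5 mm nudge. I put the difference down to a few millimetres of hinge-position error and trust the direct measurement.
- **Box:** the ledge centre and angle matched the first measurements within measuring noise (557, 165 mm, about 86°), so it did not move.
- **Scraper and the rest:** the scraper lies flat about 4 mm from where it started, and the gripper is clear of everything. In the last side view, the spanner, screwdriver and jar look undisturbed.
- **Failed check:** the final top-view measurement of the scraper failed because the arm blocked the camera. The scraper's final place comes from the side picture and the arm pose at release.

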